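Oil the sticky cover hinge and hold the cover open

ROBOT

A 7-joint arm with a two-finger parallel gripper is mounted at the origin on the work surface. World frame = base frame: x ahead of the robot, y to its left, z up, the work surface at z = 0. Lengths are in m, angles in rad, forces in N, time in s.
With the tool pointing down it reaches from about 0.425 to 0.925 m from the base axis. Payload 6.8 kg.
Tool frame: the origin (TCP) lies between the finger pads; the fingertips stand finger_overhang ahead of it and the grasp point (between the pads) lies 2 mm behind it (finger_overhang is the distance from the TCP to the fingertips, in m); z points along the fingers, y is the line along which they close (so a half turn about z gives the same grasp; the last joint's range is limited). The gripper opens to 85 mm and grips with 20 to 120 N. Pads are 22 mm wide; open, the fingers measure 114 mm over their backs; the gripper's body (76 mm by 85 mm) begins 54 mm behind the grasp point. The pads swing forward as they close: fully open they stand 13 mm farther back than shut.
Start: joints at [1.006, 0.477, 0.022, 1.555, -0.011, 1.109, -0.083], TCP at [0.298, -0.606, 0.248] pointing down, gripper open.
Joint ranges: [-2.96, 2.96], [-0.34, 2.1], [-1.41, 1.46], [0.24, 2.44], [-1.37, 4.51], [0.17, 1.92], [-2.96, 2.96]. Speed limits (rad/s): [2.39, 2.39, 3.14, 3.14, 3.14, 3.14, 3.14].

INTERFACE

Orientations are given as a unit quaternion [x, y, z, w].
In Python, from plant import observe, snapshot, get_calibration, job_done, finger_overhang gives the robot as it stands.
- The arm moves only by the tool carry_out, never from a script. Its argument "increments" is a list of rows, each a list of 2 entries, a list of its own where there are three numbers: the shift along the tool's x, y, z scaled (see below), then the turn, a rotation vector about the tool's x, y, z scaled (see below). A call has 1 to 8 rows; each row is the pose to reach, as a shift and turn from the pose commanded when the call began, along the tool's axes at that moment; what a row does not reach only later rows make up. The controller multiplies each number of a shift by 600 mm and each number of a turn by 90 degrees. A row lasts 1/12 s, in which the tool goes at most 41.7 mm and 7.16 degrees, less where a joint would pass 70% of its speed; a pose out of reach is approached as far as the arm can. A call with a number of a shift or a turn outside -1 to 1 is refused whole. A call with a gripper value outside its range is refused whole. "grip" is the opening, from 0 (shut) to 1 (fully open), set as the call begins (left out, the last holds). The fingers move at their own pace and stop on an object; the grip force is fixed at half the most. Time passes only in rows, so rows that repeat a pose let the fingers close. It gives the time, the measured TCP pose, the force, the opening and the grip force at its end, in the units of the state.
- observe(): the state, without advancing time (a new reading comes with each control period).
- snapshot(name): name is "scene" or "top"; returns (picture, depth): 480x640x3 uint8, red, green, blue; 480x640 float32, m along the optical axis (not along the pixel's ray), 0 where there is no reading.
- get_calibration(name): a dict with "fovy" (degrees; the focal length in pixels is half the picture's height over the tangent of half this angle, whatever the lens; pixels are square), "cx", "cy" (the principal point, pixels), "R" (3x3) and "t" (3): a world point X has camera coordinates R X + t. Camera axes: x right, y down, z forward; pixel columns grow to the right and rows downward; lengths in m; the calibration is good to about 2 mm. A picture is of the moment at which its call begins. get_calibration takes no time and is no camera call.
- job_done(): hands the job in; it is judged then, once.
The state is a dict: "t": time; "joint_pos": joint angles; "qvel": joint speeds; "effort": joint torques, N m; "eef_pos": TCP position; "eef_rot": TCP orientation; "force": force on the tool from outside, world axes, zero at the start; "ft_torque": the same for the moment, N m; "width": finger opening in m; "grasp_force": force on a finger pad.
Only numpy, scipy, OpenCV 4.12 (cv2) and the standard library are available. Lean on these libraries where they do the work, as an engineer would, in place of code of your own. Each camera call takes 0.05 s, during which the arm holds its last target. There are 200 camera calls.

TASK

The sprung top cover of the valve module has a dry hinge: with the cover still shut, press the nozzle cap of the oil spray can clamped beside it firmly down for a moment and let it spring back up. Then lift the front of the cover, where its pull tab is, to 50 degrees open and finish while holding it steady there with the gripper (it falls shut if let go), so that a colleague can look at the valves. Leave the bottles, tools and other things around it where they are.

Things in the scene. Friction and masses are not known exactly. Their poses are not given: they have to be found in the camera images.
- module: Fixed valve module, a beige box 150 mm deep (x), 180 mm wide (y), 140 mm high, under a white cover. Origin: centre of its underside. Its -x side is the front (vent slots, dark panel), roughly towards the robot; z is up; its y axis is parallel to the cover's hinge.
- cover (a joint): Opening angle of the module's white top cover (180 mm wide, 150 mm from hinge to front edge, 10 mm thick, about 0.35 kg): 0 shut and level, grows as the front edge is lifted, stop at 1.45 rad; 50 degrees = 0.873 rad. A spring and its weight always pull it shut: about 3 to 5 N at the tab, square to the cover, holds it at any angle, and it falls shut when let go.
- cover_hinge (a point): Middle of the cover's hinge line, at the rear (module +x) top edge of the module, 145.5 mm above the bench and 75 mm behind the module's origin; the cover turns about the line through it parallel to the module's y axis.
- cover_grip (a point): Centre of the free part of the cover's bare aluminium pull tab: a fin that sticks out 50 mm beyond the cover's front edge at mid width, 14 mm thick (along module y), 26 mm high when shut. The point lies 180 mm from the hinge line in the cover's plane, 30 mm out from the front edge, and moves with the cover (z axis normal to the cover; x axis in its plane, towards the hinge). Free space on both sides, above and below.
- spray_can: Fixed small oil spray can, upright in a metal clamp holder on the module's +y side, grey with a paper band, 48 mm across; origin: centre of the holder's underside (70 x 60 mm); z up.
- nozzle_cap (a joint): How far the can's sprung nozzle cap is pressed down, in m: 0 up, 0.006 fully down. It starts to move at about 3 N and is fully down at 8 N; it sprays from 0.004 and springs back by itself.
- cap_top (a point): Centre of the flat top of the white nozzle cap (27 mm across, 20 mm tall, a thin white straw on its side), 172 mm above the bench when up; moves with the cap.
- reagent_bottle: loose amber bottle with a black screw cap, 52 mm across, 150 mm tall; not to be disturbed. Origin: centre of its underside.
- beaker: loose clear beaker, 66 mm across, 85 mm tall; not to be disturbed. Origin: centre of its underside.
- jar: loose white jar, 60 mm across, 70 mm tall; not to be disturbed. Origin: centre of its underside.
- wrench: loose steel wrench lying flat, 170 mm long; not to be disturbed. Origin: under its middle.
- screwdriver: loose screwdriver lying flat, 190 mm long; not to be disturbed. Origin: under its middle.
- fitting: loose upright brass fitting, 32 mm across, 44 mm tall; not to be disturbed. Origin: centre of its underside.
- parts_tray: loose shallow aluminium tray, 100 x 150 x 30 mm; not to be disturbed. Origin: centre of its underside.

How it is judged:
By the outcome, as a careful person would: the job done as asked, in the order asked, and still so for the second after the job is handed in, while the arm keeps its last pose, push and grip.
It also fails if it takes over 45 s, if anything falls off the work surface, if the arm or the gripper's body presses on something with over 40 N, if the wrist force passes 120 N, or if a joint passes its speed limit or range.

## Working session

There is one attempt and no reset: what is moved stays moved. The work goes in short steps, Python scripts to look and compute and a tool call to move; the robot and the scene stay as the last step left them, time stands still between calls to the robot, and variables do not carry over. Pictures are saved under pics/ and viewed, at most 10 in all, crops included, and the job is handed in when it is done.

Besides the shell and the picture viewer there is one more tool, called after ">>>" as name([rows], argument=value, ...), one row to a line, values as JSON. carry_out: Moves the arm, as the interface text tells. Shifts and turns lie within -1 to 1; 1 stands for 600 mm of shift or 90 degrees of turn. Its arguments: {"type":"object","properties":{"increments":{"type":"array"},"grip":{"type":"number"}},"required":["increments"]}

```bash
mkdir -p pics; ls
python3 - <<'E'
from plant import *
import cv2,numpy as np
for n in("scene","top"):
    p,d=snapshot(n); np.savez(f"pics/{n}0.npz",p=p,d=d); cv2.imwrite(f"pics/{n}0.png",p[...,::-1])
    c=get_calibration(n); print(n,c, (d>0).mean())
print(observe()); print(finger_overhang if not callable(finger_overhang) else finger_overhang())
E
```

```text
pics
scene {'fovy': 43.32169771881214, 'cx': 316.55578578083055, 'cy': 242.26204205717056, 'R': array([[-0.78499422,  0.61950119,  0.00153555],
       [ 0.33001332,  0.42026793, -0.84526095],
       [-0.5242855 , -0.66301821, -0.53435154]]), 't': array([ 0.46578651, -0.05662767,  1.6533123 ])} 0.9960579427083334
top {'fovy': 52.16299911369528, 'cx': 321.5597047726176, 'cy': 239.53433163792607, 'R': array([[-0.02297231, -0.99954493,  0.01955008],
       [-0.98412769,  0.01916731, -0.17642363],
       [ 0.17596862, -0.02329263, -0.98412016]]), 't': array([-0.01943353,  0.57297978,  0.91301698])} 0.9960774739583333
{'t': 0.1, 'joint_pos': array([ 1.00586809,  0.47774502,  0.02235146,  1.55635647, -0.01149665,
        1.109319  , -0.08308398]), 'qvel': array([ 3.87600911e-04, -1.19034467e-03, -7.78606836e-04, -6.95494409e-04,
        3.62989196e-04,  2.38956389e-04, -3.59443384e-05]), 'effort': array([ 5.15152729e-03, -5.97749126e+01,  1.61358096e+00, -2.81952202e+01,
        1.27139868e-02,  5.03022806e-03, -5.87822774e-05]), 'eef_pos': array([ 0.29750286, -0.60532704,  0.24740296]), 'eef_rot': array([ 9.74023004e-01,  2.26447489e-01, -2.56036886e-04, -8.10259467e-04]), 'force': array([0.96473956, 0.35337227, 0.77430664]), 'ft_torque': array([-0.01583986,  0.00187332, -0.00411053]), 'grasp_force': 0.0, 'width': 0.08529174410373656}
0.017
```

View pics/scene0.png

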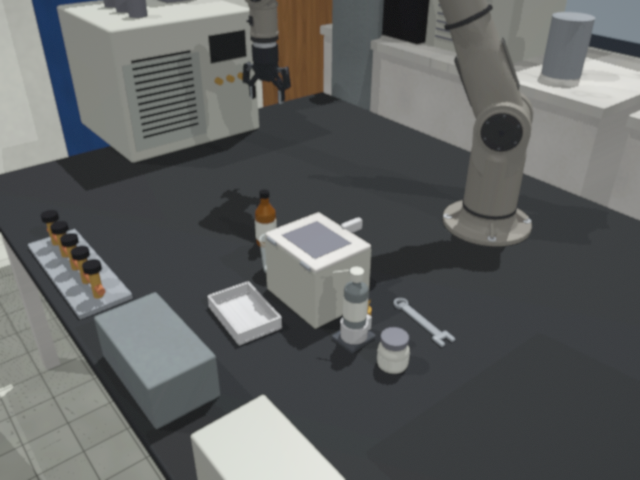

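View pics/top0.png

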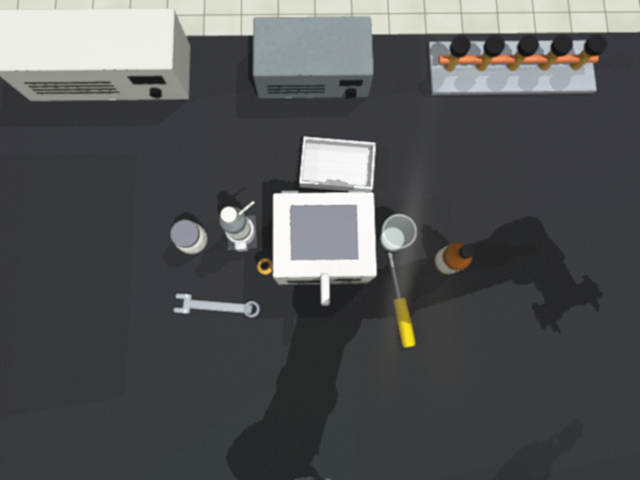

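The scene view shows the module with its cover corner near (315,240), the tab at (352,226) and the nozzle cap at (357,275). In the top view the cover spans (272–377,192–283), the tab is at (325,290), the cap at (230,214) and its straw at (247,208). The jar is at (188,236) and the fitting at (265,266).

```bash
cat > h.py <<'E'
import numpy as np,cv2
from plant import *
def K(c): f=240/np.tan(np.radians(c['fovy']/2)); return f,c['cx'],c['cy']
def cloud(n,d):
    c=get_calibration(n); f,cx,cy=K(c); v,u=np.mgrid[:480,:640]
    P=np.dstack([(u-cx)/f*d,(v-cy)/f*d,d]); return (P-c['t'])@c['R']
def ray(n,u,v):
    c=get_calibration(n); f,cx,cy=K(c); r=c['R'].T@np.array([(u-cx)/f,(v-cy)/f,1]); return -c['R'].T@c['t'],r/np.linalg.norm(r)
def onz(n,u,v,z): o,r=ray(n,u,v); return o+r*(z-o[2])/r[2]
def tri(a,b):
    (o1,r1),(o2,r2)=ray(*a),ray(*b); s=np.linalg.lstsq(np.c_[r1,-r2],o2-o1,rcond=None)[0]
    p,q=o1+s[0]*r1,o2+s[1]*r2; return (p+q)/2,np.linalg.norm(p-q)
E
python3 - <<'E'
from h import *
np.set_printoptions(precision=4,suppress=True)
z=np.load('pics/top0.npz');p,d=z['p'],z['d'];W=cloud('top',d)
u0=np.mgrid[:480,:640][1];v0=np.mgrid[:480,:640][0]
box=lambda a,b,c,e:(u0>=a)&(u0<b)&(v0>=c)&(v0<e)
m=box(262,390,180,310)&(W[...,2]>.135)&(W[...,2]<.165)
cnt=max(cv2.findContours(m.astype(np.uint8),0,1)[0],key=cv2.contourArea)
print('coverz',np.median(W[m][:,2]))
mm=m&(v0<278); r=cv2.minAreaRect((W[mm][:,:2]*1000).astype(np.float32));print('cover rect',r)
tab=box(312,340,285,306)&(W[...,2]>.12); T=W[tab];print('tab',tab.sum(),T.min(0),T.max(0),np.median(T,0)); 
g=p.min(2)
print(g[280:308:3,314:338:2])
cap=box(212,246,198,235)&(W[...,2]>.163)&(W[...,2]<.18);C=W[cap];print('cap',cap.sum(),np.median(C,0),C.min(0),C.max(0),cv2.minEnclosingCircle((C[:,:2]*1000).astype(np.float32)))
print((W[200:236:3,212:256:4,2]*1000).astype(int))
for n in('jar',(168,210,215,256)),('fit',(255,275,256,277)):
    b=box(*n[1])&(W[...,2]>.03);print(n[0],np.median(W[b],0),W[b].min(0),W[b].max(0))
z=np.load('pics/scene0.npz');p2=z['p'];
def big(n,p,x0,x1,y0,y1,s=10):
    return cv2.resize(p[y0:y1,x0:x1],None,fx=s,fy=s,interpolation=cv2.INTER_CUBIC)
A=big('',p,205,265,190,240,6);B=big('',p2,330,390,255,305,6);C=big('',p,295,355,265,315,6);D=big('',p2,325,385,205,255,6)
cv2.imwrite('pics/crop0.png',np.vstack([np.hstack([A,B]),np.hstack([C,D])])[...,::-1])
E
```

```text
coverz 0.15127226052563614
cover rect ((566.571044921875, -33.41365051269531), (179.88739013671875, 158.12782287597656), 89.53758239746094)
tab 165 [ 0.4028 -0.0384  0.1366] [ 0.4742 -0.0091  1.    ] [ 0.4571 -0.0314  0.1577]
[[ 64  62  58 117 234 249 249 227 105 101  79  55]
 [ 76  76  75 119 234 249 249 229  90  80  82  81]
 [ 30  30  26 107 234 250 249 232  62  26  28  30]
 [ 30  30  29 104 232 250 250 235  66  32  33  32]
 [ 33  30  29  97 233 251 250 236  64  29  31  30]
 [ 33  31  28  92 232 251 251 237  66  26  30  31]
 [ 29  32  29  85 231 252 249 205  59  30  32  30]
 [ 30  30  27  88 225 216 179 154  57  32  31  32]
 [ 32  33  30  53 128 143 140 110  38  30  30  32]
 [ 31  30  30  31  29  30  32  32  29  31  34  32]]
cap 220 [0.5985 0.1298 0.1719] [0.5859 0.1052 0.163 ] [0.6113 0.1442 0.1774] ((601.4651489257812, 124.58415222167969), 20.770122528076172)
[[  0   2   0  -1   0  -1   0  -1   0   2   2]
 [ -1   0  -1   0   3  -2   0   1   1   4 154]
 [  0   0   0   0   2  -4  -1   0   0 160  -1]
 [  0   1   0 172 172 173 134 131 164  -1   0]
 [  0  -1   0 174 172 172 167 164   3   3  -1]
 [  2   0 133 174 171 172 168 138 130 999   7]
 [  0   1 134 175 171 171 162 136 132  11   9]
 [ -2   0 133 165 171 167 138 138 133  88   5]
 [ -1   1 130 136 140 138 140 137 127  90  44]
 [ -2   0   1 133 138 137 138 133 114  85  45]
 [  0   0   0 115 132 134 132 125 105  75  47]
 [  0   1   1  -1 112 115 118 108  87  59  42]]
jar [0.5831 0.2277 0.0694] [ 0.4028 -0.0091  0.0301] [0.615 0.258 1.   ]
fit [0.5119 0.0563 0.1492] [ 0.4028 -0.0091  0.0321] [0.5297 0.0889 1.    ]
```

View pics/crop0.png

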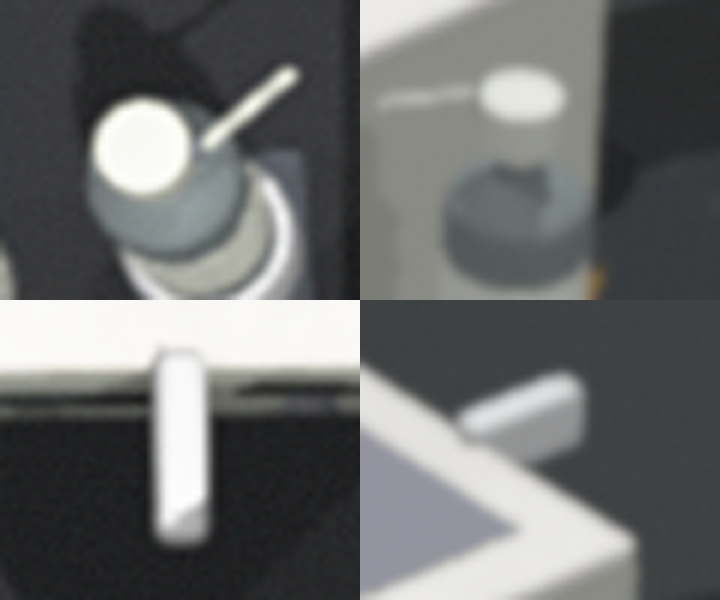

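The crops give the cap top at about (228.2,213.9) in the top view and (356.7,270.3) in the scene view. The tab's top face has its mid column at about 325 in the top view, with its far end near scene (359.5,218). Next I'll triangulate these and get the module yaw.

Run:
```python
from h import *
np.set_printoptions(precision=4,suppress=True)
z=np.load('pics/top0.npz');p,d=z['p'],z['d'];z2=np.load('pics/scene0.npz')['p']
def blob(p,b,th):
    a,c,e,f=b;m=np.zeros(p.shape[:2],np.uint8);m[e:f,a:c]=p[e:f,a:c].min(2)>th
    n,l,s,cc=cv2.connectedComponentsWithStats(m);i=1+np.argmax(s[1:,4]);return (l==i),cc[i],s[i]
m1,c1,s1=blob(p,(216,238,203,226),225);m2,c2,s2=blob(z2,(348,366,262,277),195)
print(c1,s1,c2,s2,'cap',tri(('top',*c1),('scene',*c2)),onz('top',*c1,.172))
# cover edges, top view: fit lines on white-vs-dark transitions, cast to z=.1505
g=p.min(2).astype(float)
def lr(v,side):
    r=g[v]; R=range(262,285) if side<0 else range(387,365,-1); R=list(R)
    for a,b in zip(R,R[1:]):
        if r[a]<170<=r[b]: return a+(170-r[a])/(r[b]-r[a])*(b-a)
def tb(u,side):
    r=g[:,u]; R=list(range(183,200)) if side<0 else list(range(292,265,-1))
    for a,b in zip(R,R[1:]):
        if r[a]<215<=r[b]: return a+(215-r[a])/(r[b]-r[a])*(b-a)
E={}
for nm,pts in dict(L=[(lr(v,-1),v) for v in range(202,272,3)],R=[(lr(v,1),v) for v in range(202,272,3)],back=[(u,tb(u,-1)) for u in range(300,365,4)],front=[(u,tb(u,1)) for u in list(range(285,312,3))+list(range(340,368,3))]).items():
    X=np.array([onz('top',a,b,.1505)[:2] for a,b in pts if a and b]);c=np.median(X,0);
    vx,vy,x0,y0=cv2.fitLine((X*1000).astype(np.float32),cv2.DIST_HUBER,0,.01,.01).ravel();print(nm,len(X),np.degrees(np.arctan2(vy,vx)),x0,y0)
# tab mid column at rows
for v in (288,292,296,300,303):
    r=g[v,312:340]; a=np.where(r>140)[0]; 
    def sub(i,j): return 312+i+(140-r[i])/(r[j]-r[i])*(j-i)
    u=(sub(a[0]-1,a[0])+sub(a[-1]+1,a[-1]))/2; print('tab',v,u,onz('top',u,v,.1585))
print('tabend tri',tri(('top',325.,301),('scene',360,218)), tri(('top',321.0,300.5),('scene',357.8,217.0)))
W=cloud('top',d);print('tab z',np.median(W[288:298,323:328,2]),'ends',W[294:306,325])
```

```text
[228.3861 214.1709] [222 208  14  14 158] [356.5584 270.4675] [351 267  12   8  77] cap (array([0.5994, 0.1316, 0.1683]), np.float64(0.00024106633074459183)) [0.5984 0.131  0.172 ]
L 24 -0.34685963 555.1595 56.38753
R 24 -0.49594194 568.82837 -123.290955
back 17 -89.64996 639.3508 -47.08354
front 19 89.634125 490.74445 -37.82375
tab 288 324.7966772151899 [ 0.4688 -0.0327  0.1585]
tab 292 324.8661773009599 [ 0.4619 -0.0326  0.1585]
tab 296 324.9111413043478 [ 0.4551 -0.0325  0.1585]
tab 300 324.4720628209 [ 0.4483 -0.0316  0.1585]
tab 303 324.64600470035253 [ 0.4433 -0.0318  0.1585]
tabend tri (array([ 0.4459, -0.0317,  0.156 ]), np.float64(0.0024282481387323356)) (array([ 0.4499, -0.028 ,  0.1611]), np.float64(0.0067746159732403445))
tab z 0.15840566378399823 ends [[ 0.4586 -0.0328  0.1578]
 [ 0.4568 -0.0327  0.1593]
 [ 0.4552 -0.0327  0.1577]
 [ 0.4535 -0.0327  0.1573]
 [ 0.4517 -0.0326  0.1594]
 [ 0.4501 -0.0326  0.1572]
 [ 0.4484 -0.0325  0.158 ]
 [ 0.4466 -0.0325  0.1585]
 [ 0.4449 -0.0324  0.1585]
 [ 0.4433 -0.0325  0.1564]
 [ 0.4418 -0.0325  0.154 ]
 [ 0.4406 -0.0327  0.1427]]
```

>>> carry_out([
  [[0,0,-0.07],[0,0,0.08]],
  [[0,0,-0.14],[0,0,0.16]],
  [[0,0,-0.2],[0,0,0.24]],
  [[0,0,-0.2],[0,0,0.29]],
], grip=0)

```text
t: 0.43
eef_pos: [0.2989, -0.6084, 0.3772]
eef_rot: [1.0, -0.003, 0.003, 0.006]
force: [0.0, -1.5, 2.1]
width: 0.0388
grasp_force: 0.0
```

Everything checks out: cap top at (0.599, 0.131, 0.172), tab grip at (0.460, −0.0325, 0.1455) and hinge x at 0.640. The module yaw is about −0.4°.

>>> carry_out([
  [[0.025,-0.06125,0],[0,0,0]],
  [[0.05,-0.1225,0],[0,0,0]],
  [[0.075,-0.18375,0],[0,0,0]],
  [[0.1,-0.245,0],[0,0,0]],
  [[0.125,-0.30625,0],[0,0,0]],
  [[0.15,-0.3675,0],[0,0,0]],
  [[0.175,-0.42875,0],[0,0,0]],
  [[0.2,-0.49,0],[0,0,0]],
])

```text
t: 1.1
eef_pos: [0.4174, -0.3097, 0.3681]
eef_rot: [1.0, 0.001, -0.0, -0.0]
force: [0.7, -0.6, 0.3]
width: -0.0002
grasp_force: 0.0
```

>>> carry_out([
  [[0.025,-0.06125,0],[0,0,0]],
  [[0.05,-0.1225,0],[0,0,0]],
  [[0.075,-0.18375,0],[0,0,0]],
  [[0.1,-0.245,0],[0,0,0]],
  [[0.125,-0.30625,0],[0,0,0]],
  [[0.15,-0.3675,0],[0,0,0]],
  [[0.175,-0.42875,0],[0,0,0]],
  [[0.2,-0.49,0],[0,0,0]],
])

```text
t: 1.77
eef_pos: [0.5371, -0.0157, 0.3681]
eef_rot: [1.0, 0.0, -0.0, 0.0]
force: [-0.4, 0.7, -0.0]
width: -0.0003
grasp_force: 0.0
```

>>> carry_out([
  [[0.025,-0.06,0],[0,0,0]],
  [[0.05,-0.12,0],[0,0,0]],
  [[0.08,-0.18,0],[0,0,0]],
  [[0.1,-0.245,0],[0,0,0]],
  [[0.1,-0.245,0],[0,0,0]],
  [[0.1,-0.245,0],[0,0,0]],
])

```text
t: 2.27
eef_pos: [0.5964, 0.1328, 0.3673]
eef_rot: [1.0, 0.003, -0.001, -0.0]
force: [0.2, -0.6, 0.1]
width: 0.0002
grasp_force: 0.0
```

>>> carry_out([
  [[0.004,0.002,0.06],[0,0,0]],
  [[0.004,0.002,0.12],[0,0,0]],
  [[0.004,0.002,0.18],[0,0,0]],
  [[0.004,0.002,0.23],[0,0,0]],
  [[0.004,0.002,0.26],[0,0,0]],
  [[0.004,0.002,0.28],[0,0,0]],
  [[0.004,0.002,0.28],[0,0,0]],
  [[0.004,0.002,0.28],[0,0,0]],
])

```text
t: 2.93
eef_pos: [0.5994, 0.1274, 0.2007]
eef_rot: [1.0, 0.0, -0.0, 0.0]
force: [0.4, 1.0, -0.2]
width: -0.0003
grasp_force: 0.0
```

Run:
```python
from h import *
print(observe()['eef_pos'],observe()['joint_pos'].round(3),observe()['force'])
P=[]
for n,b in('top',(190,290,170,245)),('scene',(310,410,225,300)):
    p,d=snapshot(n);a,c,e,f=b;P.append(cv2.resize(p[e:f,a:c],(600,450),interpolation=cv2.INTER_CUBIC)[:,:,::-1])
    cv2.imwrite(f'pics/{n}1.png',p[...,::-1])
cv2.imwrite('pics/c1.png',cv2.resize(np.hstack(P),(800,300)))
```

```text
[0.59941328 0.1274     0.20067038] [-0.043  0.448 -0.355  1.738  0.182  0.988 -2.037] [ 0.35288225  0.95049676 -0.21368135]
```

View pics/c1.png

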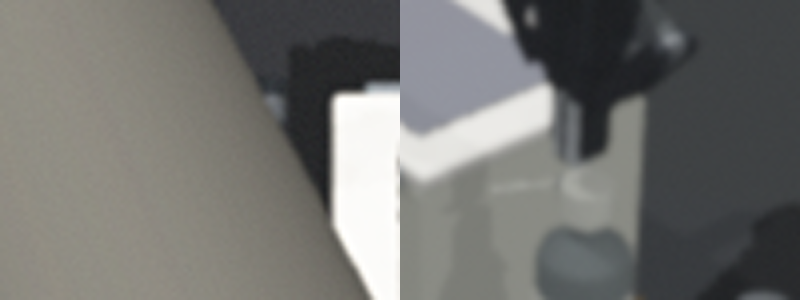

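The scene crop shows the closed fingertips just above the cap and centred on it. The arm blocks the top view. I'll press slowly.

>>> carry_out([
  [[0,-0.006,0],[0,0,0]],
  [[0,-0.006,0.006],[0,0,0]],
  [[0,-0.006,0.012],[0,0,0]],
  [[0,-0.006,0.016],[0,0,0]],
  [[0,-0.006,0.02],[0,0,0]],
  [[0,-0.006,0.022],[0,0,0]],
  [[0,-0.006,0.024],[0,0,0]],
  [[0,-0.006,0.024],[0,0,0]],
])

```text
t: 3.7
eef_pos: [0.5991, 0.132, 0.1861]
eef_rot: [1.0, 0.001, -0.0, 0.0]
force: [-2.4, 0.0, 4.9]
width: -0.0001
grasp_force: 2.7
```

>>> carry_out([
  [[0,0,0.002],[0,0,0]],
  [[0,0,0.004],[0,0,0]],
  [[0,0,0.006],[0,0,0]],
  [[0,0,0.007],[0,0,0]],
  [[0,0,0.007],[0,0,0]],
  [[0,0,0.007],[0,0,0]],
])

```text
t: 4.2
eef_pos: [0.5992, 0.132, 0.1831]
eef_rot: [1.0, 0.001, 0.0, 0.0]
force: [-4.8, -1.8, 11.1]
width: -0.0
grasp_force: 5.7
```

>>> carry_out([
  [[0,0,0.002],[0,0,0]],
  [[0,0,0.004],[0,0,0]],
  [[0,0,0.004],[0,0,0]],
  [[0,0,0.004],[0,0,0]],
])

```text
t: 4.53
eef_pos: [0.5993, 0.1321, 0.1829]
eef_rot: [1.0, 0.0, 0.001, 0.0]
force: [-11.4, -3.2, 26.1]
width: 0.0004
grasp_force: 13.2
```

>>> carry_out([
  [[0,0,-0.01],[0,0,0]],
  [[0,0,-0.03],[0,0,0]],
  [[0,0,-0.06],[0,0,0]],
  [[0,0,-0.1],[0,0,0]],
  [[0,0,-0.16],[0,0,0]],
  [[0,0,-0.22],[0,0,0]],
  [[0,0,-0.25],[0,0,0]],
  [[0,0,-0.25],[0,0,0]],
])

```text
t: 5.2
eef_pos: [0.6014, 0.1329, 0.335]
eef_rot: [1.0, 0.001, 0.004, -0.001]
force: [0.2, 0.5, -0.2]
width: 0.0
grasp_force: 0.0
```

Run:
```python
from h import *
o=observe();print(o['eef_pos'],o['joint_pos'].round(3),o['force'])
p,d=snapshot('scene');cv2.imwrite('pics/scene2.png',p[...,::-1])
W=cloud('scene',d);print('cap z',np.median(W[267:274,352:361,2]),np.median(np.load('pics/scene0.npz')['d'][267:274,352:361]-d[267:274,352:361]))
```

```text
[0.60135555 0.13289613 0.33500495] [-0.034  0.335 -0.372  1.583  0.128  1.239 -1.998] [ 0.15132004  0.50672472 -0.20606065]
cap z 0.17003572708751516 -0.00012040138
```

The cap bottomed out at 26 N and is back up at its original height. Next, to the tab with the gripper open and the tool pitched forward 25°.

>>> carry_out([
  [[-0.04,0.045,0],[0,0,0]],
  [[-0.08,0.09,0],[0,0,0]],
  [[-0.12,0.135,0],[0,0,0]],
  [[-0.16,0.18,0],[0,0.07,0]],
  [[-0.2,0.225,0],[0,0.14,0]],
  [[-0.255,0.274,0.02],[0,0.21,0]],
  [[-0.255,0.274,0.04],[0,0.278,0]],
  [[-0.255,0.274,0.058],[0,0.278,0]],
], grip=1)

```text
t: 5.92
eef_pos: [0.4388, -0.0359, 0.2895]
eef_rot: [0.977, -0.002, 0.215, 0.001]
force: [-1.4, 0.1, -0.3]
width: 0.0855
grasp_force: 0.0
```

Run:
```python
from h import *
from scipy.spatial.transform import Rotation as R
o=observe();print(o['eef_pos'],o['joint_pos'].round(3),o['force'],o['width'],R.from_quat(o['eef_rot']).as_matrix().round(3))
```

```text
[ 0.43875332 -0.03591588  0.28950837] [ 0.239 -0.163 -0.286  2.291 -0.036  0.573 -1.602] [-1.42321388  0.1042967  -0.30315825] 0.08553329458993196 [[ 0.907 -0.005  0.421]
 [-0.003 -1.    -0.004]
 [ 0.421  0.002 -0.907]]
```

>>> carry_out([
  [[-0.012,0,0.04],[0,-0.056,0]],
  [[-0.024,0,0.08],[0,-0.056,0]],
  [[-0.036,0,0.12],[0,-0.056,0]],
  [[-0.047,0,0.162],[0,-0.056,0]],
  [[-0.047,0,0.162],[0,-0.056,0]],
  [[-0.047,0,0.162],[0,-0.056,0]],
  [[-0.047,0,0.162],[0,-0.056,0]],
])

```text
t: 6.5
eef_pos: [0.4619, -0.0326, 0.195]
eef_rot: [0.985, 0.001, 0.173, -0.0]
force: [0.0, -0.3, 0.5]
width: 0.0857
grasp_force: 0.0
```

```bash
cat > st.py <<'E'
from h import *
from scipy.spatial.transform import Rotation as R
np.set_printoptions(precision=4,suppress=True)
def need(tgt):
    o=observe();M=R.from_quat(o['eef_rot']).as_matrix();z=M[:,2]
    print('pos',o['eef_pos'],'q',o['joint_pos'],'F',o['force'],'w',o['width'],o['grasp_force'])
    print('delta',np.degrees(np.arctan2(z[0],-z[2])),'rotvec to (1,0,0,0)-like',R.from_matrix(M).as_rotvec(True))
    print('scaled shift',M.T@(np.array(tgt)-o['eef_pos'])/.6)
E
python3 -c "
from st import *
need([.4607,-.0325,.1436])"
```

```text
pos [ 0.4619 -0.0326  0.195 ] q [ 0.2273  0.0657 -0.3186  2.3139  0.1222  0.4204 -1.7595] F [ 0.0153 -0.3208  0.4964] w 0.08568181683636271 0.0
delta 19.97082338047845 rotvec to (1,0,0,0)-like [-177.2581   -0.1073  -31.2089]
scaled shift [-0.0312 -0.0002  0.0798]
```

>>> carry_out([
  [[-0.008,0,0.02],[0,0,0]],
  [[-0.016,0,0.04],[0,0,0]],
  [[-0.024,0,0.06],[0,0,0]],
  [[-0.031,0,0.08],[0,0,0]],
  [[-0.031,0,0.08],[0,0,0]],
  [[-0.031,0,0.08],[0,0,0]],
])

```text
t: 7.0
eef_pos: [0.4613, -0.0326, 0.1441]
eef_rot: [0.985, 0.001, 0.174, 0.0]
force: [-0.5, -0.4, 1.1]
width: 0.0853
grasp_force: 0.0
```

```bash
python3 -c "
from st import *
need([.4607,-.0325,.1436])
p,d=snapshot('scene');cv2.imwrite('pics/c3.png',cv2.resize(p[150:330,240:480],(800,600))[...,::-1])"
```

```text
pos [ 0.4613 -0.0326  0.1441] q [ 0.1697  0.163  -0.2723  2.3676  0.276   0.278  -1.9136] F [-0.5062 -0.4352  1.1339] w 0.08526896792159702 0.0
delta 20.03870084575767 rotvec to (1,0,0,0)-like [177.2468   0.1268  31.3151]
scaled shift [-0.0012 -0.0002  0.0004]
```

View pics/c3.png

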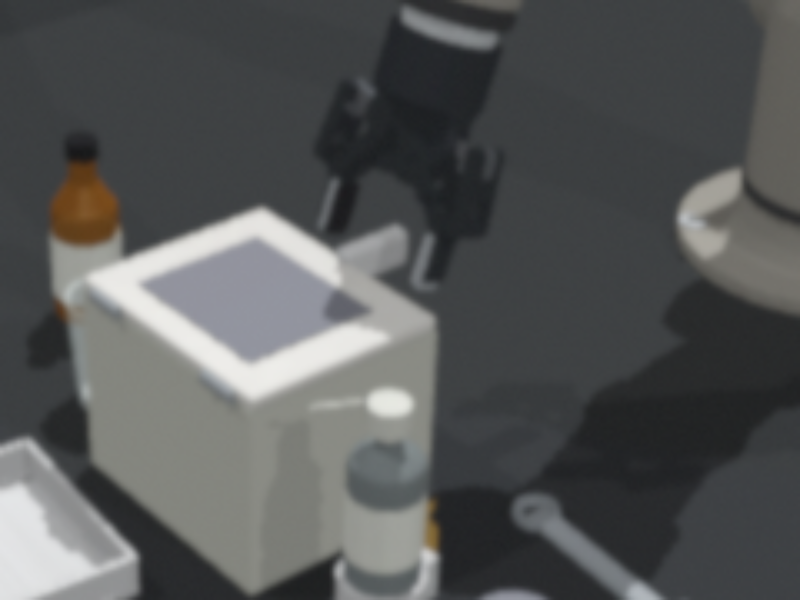

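The fingers straddle the pull tab at crop (375,250), one on each side with a clear gap. Closing now.

>>> carry_out([
  [[0,0,0],[0,0,0]],
  [[0,0,0],[0,0,0]],
  [[0,0,0],[0,0,0]],
  [[0,0,0],[0,0,0]],
  [[0,0,0],[0,0,0]],
  [[0,0,0],[0,0,0]],
  [[0,0,0],[0,0,0]],
  [[0,0,0],[0,0,0]],
], grip=0)

```text
t: 7.72
eef_pos: [0.4609, -0.0318, 0.1431]
eef_rot: [0.985, 0.001, 0.174, -0.001]
force: [-2.8, 4.5, 2.9]
width: 0.0135
grasp_force: 60.7
```

Run:
```python
from st import *
o=observe();print(o['eef_pos'],o['width'],o['grasp_force'],o['force'],o['ft_torque'])
# arc about hinge, hinge axis = module y at yaw -0.4deg; rows in tool axes of start orientation, scaled
yaw=np.radians(-.4);ax=np.array([-np.sin(yaw),np.cos(yaw),0])
H=np.array([.640,-.0337,.1455]);P=np.array([.4607,-.0325,.1436])
M=R.from_euler('y',-20,degrees=True).as_matrix()@np.diag([1,-1,-1])
# sequential calls of steps; each relative to start of that call
for a in (2.5,5,7.5,10,12.5,15,17.5,20):
    Q=R.from_rotvec(np.radians(a)*ax); s=M.T@(Q.apply(P-H)+H-P)/.6; t=M.T@(np.radians(a)*ax)/(np.pi/2)
    print(a,s.round(4),t.round(4))
```

```text
[ 0.4609 -0.0318  0.1431] 0.013455870914099244 60.73604106903076 [-2.8275  4.4969  2.9201] [ 0.6166  0.512  -0.1504]
2.5 [ 0.0046  0.     -0.0122] [ 0.0002 -0.0278  0.0001]
5 [ 0.0097  0.     -0.0242] [ 0.0004 -0.0556  0.0001]
7.5 [ 0.0154  0.     -0.0359] [ 0.0005 -0.0833  0.0002]
10 [ 0.0215  0.     -0.0474] [ 0.0007 -0.1111  0.0003]
12.5 [ 0.0282  0.     -0.0587] [ 0.0009 -0.1389  0.0003]
15 [ 0.0353  0.0001 -0.0696] [ 0.0011 -0.1667  0.0004]
17.5 [ 0.0429  0.0001 -0.0802] [ 0.0013 -0.1944  0.0005]
20 [ 0.0509  0.0001 -0.0904] [ 0.0015 -0.2222  0.0005]
```

Gripped at 60 N with a width of 13.5 mm, which matches the tab. The hinge arc is the same screw in tool axes on every call, so I'll do 20° and check.

>>> carry_out([
  [[0.0046,0,-0.0122],[0,-0.0278,0]],
  [[0.0097,0,-0.0242],[0,-0.0556,0]],
  [[0.0154,0,-0.0359],[0,-0.0833,0]],
  [[0.0215,0,-0.0474],[0.001,-0.1111,0]],
  [[0.0282,0,-0.0587],[0.001,-0.1389,0]],
  [[0.0353,0,-0.0696],[0.001,-0.1667,0]],
  [[0.0429,0,-0.0802],[0.001,-0.1944,0]],
  [[0.0509,0,-0.0904],[0.0015,-0.2222,0]],
])

```text
t: 8.38
eef_pos: [0.4708, -0.0319, 0.2046]
eef_rot: [1.0, 0.001, -0.001, -0.002]
force: [1.2, 4.1, -3.7]
width: 0.0134
grasp_force: 60.2
```

```bash
cat > ang.py <<'E'
from st import *
o=observe();g=o['eef_pos']-.002*R.from_quat(o['eef_rot']).as_matrix()[:,2]
print('angle from tcp',np.degrees(np.arctan2(g[2]-.1455,.640-g[0])),'radius',np.hypot(g[2]-.1455,.640-g[0]),o['ft_torque'],o['qvel'].round(3))
need(o['eef_pos'])
E
python3 ang.py
```

```text
angle from tcp 19.846884363135334 radius 0.17983533332578566 [ 0.3234 -0.4956 -0.3667] [-0.03   0.19   0.02  -0.494 -0.063  0.821  0.067]
pos [ 0.4708 -0.0319  0.2046] q [ 0.2366  0.2189 -0.3382  2.0515  0.0883  0.8877 -1.7193] F [ 1.1609  4.0528 -3.7131] w 0.013385472793435734 60.19993185997009
delta -0.1667591644160636 rotvec to (1,0,0,0)-like [-179.8058   -0.1507    0.2614]
scaled shift [0. 0. 0.]
```

>>> carry_out([
  [[0.0046,0,-0.0122],[0,-0.0278,0]],
  [[0.0097,0,-0.0242],[0,-0.0556,0]],
  [[0.0154,0,-0.0359],[0,-0.0833,0]],
  [[0.0215,0,-0.0474],[0.001,-0.1111,0]],
  [[0.0282,0,-0.0587],[0.001,-0.1389,0]],
  [[0.0353,0,-0.0696],[0.001,-0.1667,0]],
  [[0.0429,0,-0.0802],[0.001,-0.1944,0]],
  [[0.0509,0,-0.0904],[0.0015,-0.2222,0]],
])

```text
t: 9.05
eef_pos: [0.5011, -0.032, 0.2587]
eef_rot: [0.984, 0.001, -0.176, -0.003]
force: [-3.1, 3.7, -0.6]
width: 0.0132
grasp_force: 60.5
```

>>> carry_out([
  [[0.0046,0,-0.0122],[0,-0.0278,0]],
  [[0.0097,0,-0.0242],[0,-0.0556,0]],
  [[0.0154,0,-0.0359],[0,-0.0833,0]],
  [[0.0215,0,-0.0474],[0.001,-0.1111,0]],
  [[0.0215,0,-0.0474],[0.001,-0.1111,0]],
  [[0.0215,0,-0.0474],[0.001,-0.1111,0]],
  [[0.0215,0,-0.0474],[0.001,-0.1111,0]],
  [[0.0215,0,-0.0474],[0.001,-0.1111,0]],
])

```text
t: 9.72
eef_pos: [0.5227, -0.0322, 0.2809]
eef_rot: [0.966, 0.001, -0.26, -0.003]
force: [-4.4, 2.9, 2.5]
width: 0.013
grasp_force: 60.8
```

```bash
cat >> ang.py <<'E'
import sys
p,d=snapshot('scene');cv2.imwrite('pics/c%s.png'%sys.argv[1],cv2.resize(p[130:370,220:540],(800,600))[...,::-1])
W=cloud('scene',d).reshape(-1,3);W=W[(W[:,2]>.19)&(W[:,2]<.275)&(W[:,0]>.53)&(W[:,0]<.66)&(abs(W[:,1]+.033)<.085)]
pl,_,_,_=np.linalg.lstsq(np.c_[W[:,:2],np.ones(len(W))],W[:,2],rcond=None)
for k in range(6):
    r=W[:,2]-np.c_[W[:,:2],np.ones(len(W))]@pl;q=W[abs(r)<max(.004,.02/2**k)];pl=np.linalg.lstsq(np.c_[q[:,:2],np.ones(len(q))],q[:,2],rcond=None)[0]
print('plane',len(W),len(q),pl,'cover angle',np.degrees(np.arctan(-pl[0])))
E
python3 ang.py 4
```

```text
angle from tcp 49.691325592436556 radius 0.1798314678609306 [ 0.0319  0.0432 -0.4942] [ 0.001 -0.003 -0.     0.002 -0.001 -0.001  0.001]
pos [ 0.5227 -0.0322  0.2809] q [ 0.1637  0.5105 -0.2966  1.5361  0.0703  1.6383 -1.7177] F [-4.3618  2.893   2.4832] w 0.013007021697451972 60.75048565864563
delta -30.167773871282336 rotvec to (1,0,0,0)-like [-173.4558   -0.2146   46.7487]
scaled shift [0. 0. 0.]
plane 2786 2289 [-1.1231  0.005   0.8784] cover angle 48.319034898125665
```

View pics/c4.png

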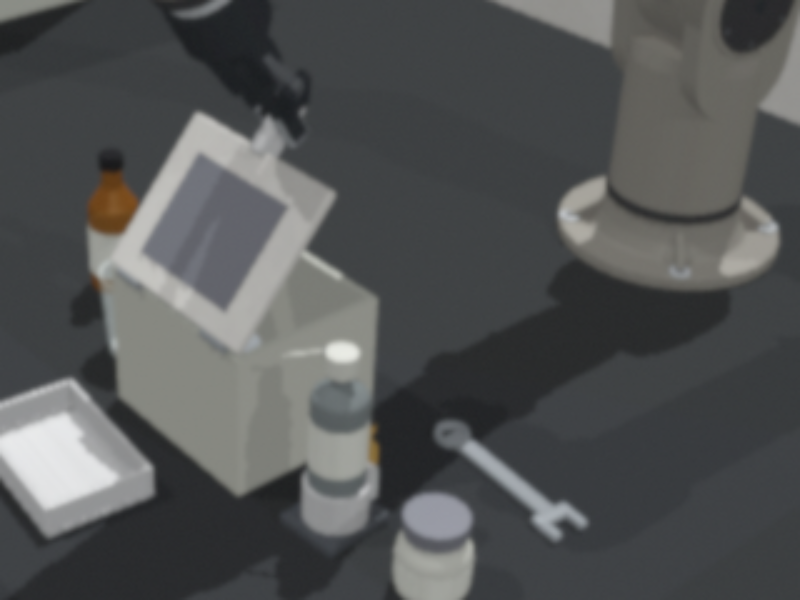

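The cover stands open near 50° with the tab held at crop (270,135), and the can and other things are undisturbed. I'll refine the angle with a total-least-squares plane and a second view.

Run:
```python
from st import *
H=np.array([.640,-.0337,.1455])
for n in('scene','top'):
    p,d=snapshot(n);W=cloud(n,d).reshape(-1,3)
    a=np.radians(49.5);rel=W-H; s=-rel[:,0]*np.cos(a)+rel[:,2]*np.sin(a); nn=rel[:,0]*np.sin(a)+rel[:,2]*np.cos(a)
    q=W[(s>.02)&(s<.14)&(abs(nn-.005)<.015)&(abs(rel[:,1])<.082)]
    if len(q)<50: print(n,len(q)); continue
    for k in range(5):
        c=q.mean(0);v=np.linalg.svd(q-c,full_matrices=False)[2][2];v*=np.sign(v[2]);r=(q-c)@v;q=q[abs(r)<max(2.5*r.std(),.002)]
    print(n,len(q),r.std(),v,'angle',np.degrees(np.arctan2(v[0],v[2])),'hinge dist (5mm exp.)',(c-H)@v)
```

```text
scene 3262 0.0017896677045198654 [ 0.7575 -0.0045  0.6529] angle 49.24221838264701 hinge dist (5mm exp.) 0.007574700945679736
top 432 0.0007379740925049994 [0.7599 0.0041 0.65  ] angle 49.45593389594087 hinge dist (5mm exp.) 0.006903333221657509
```

The estimates are 49.2–49.7°, so I'll nudge up by 0.5° and settle.

>>> carry_out([
  [[0.0009,0,-0.0025],[0,-0.0056,0]],
  [[0.0009,0,-0.0025],[0,-0.0056,0]],
  [[0.0009,0,-0.0025],[0,-0.0056,0]],
  [[0.0009,0,-0.0025],[0,-0.0056,0]],
  [[0.0009,0,-0.0025],[0,-0.0056,0]],
  [[0.0009,0,-0.0025],[0,-0.0056,0]],
])

```text
t: 10.37
eef_pos: [0.524, -0.0322, 0.282]
eef_rot: [0.964, 0.001, -0.264, -0.003]
force: [-4.6, 3.4, 3.0]
width: 0.0134
grasp_force: 60.8
```

```bash
python3 ang.py 5 && python3 -c "
from plant import *
o=observe();print(o['t'],abs(o['qvel']).max())
print(job_done())"
```

```text
angle from tcp 50.237225323893625 radius 0.17983263542792322 [ 0.0924  0.1406 -0.5744] [ 0.001  0.     0.002 -0.002  0.002  0.     0.002]
pos [ 0.524  -0.0322  0.282 ] q [ 0.1621  0.5165 -0.2957  1.5268  0.07    1.65   -1.7179] F [-4.5727  3.3809  3.0365] w 0.013431353263895713 60.80889344215393
delta -30.65662112318325 rotvec to (1,0,0,0)-like [-173.2517   -0.2185   47.4873]
scaled shift [0. 0. 0.]
plane 2794 2288 [-1.1434  0.0052  0.8917] cover angle 48.82649052814714
10.4167 0.0017310881355624866
the job is handed in; nothing more can be done
None
```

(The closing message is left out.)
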